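# Close the flow chamber on the microscope stage and hold it shut

## Task

One of the two flow-chamber bases lies on the round white stage plate: find the cover that matches its shape and dowel spacing, set it over both dowels, and press it down against the sprung seal until it is fully home and flush on the base. Finish while still holding it pressed shut with the gripper (it springs open when let go), and leave the other covers and everything else on the bench where they are.

Things in the scene. Friction and masses are not known exactly. Their poses are not given: they have to be found in the camera images.
- stage: round white stage plate, 130 mm across, 10 mm thick, fixed; one of the two bases is centred on it. Origin: centre of underside
- mat: square cork mat 125 x 125 x 10 mm, fixed; the spare base is centred on it. Origin: centre of underside
- long_base: long, narrow (110 x 50 x 18 mm) aluminium flow-chamber base, fixed, on the stage or the mat. Two 8 mm dowels on its top face at x = +/-44 mm, y = 0: straight for 12 mm, then a 7 mm cone; tips 37 mm above the origin. Between them a black sprung seal frame, 60 x 40 mm, stands 4 mm proud. Origin: centre of underside, x through both dowels, z up; top face at z = 18 mm
- short_base: short, wide (80 x 68 x 18 mm) aluminium flow-chamber base, fixed, on the stage or the mat. Two 8 mm dowels on its top face at x = +/-30 mm, y = 0: straight for 12 mm, then a 7 mm cone; tips 37 mm above the origin. Between them a black sprung seal frame, 42 x 54 mm, stands 4 mm proud. Origin: centre of underside, x through both dowels, z up; top face at z = 18 mm
- long_cover: long, narrow aluminium cover plate 110 x 50 x 12 mm lying on the bench, with two 10 mm through holes at x = +/-44 mm. Central grip rib on top: 40 mm along x, 16 mm wide, 30 mm tall (its top 42 mm above the underside); fingertips may push on the bare plate beside it. 0.10 to 0.15 kg. Origin: centre of underside, x through both holes, z up; fits either way round
- short_cover: short, wide aluminium cover plate 80 x 68 x 12 mm lying on the bench, with two 10 mm through holes at x = +/-30 mm. Central grip rib on top: 40 mm along x, 16 mm wide, 30 mm tall (its top 42 mm above the underside); fingertips may push on the bare plate beside it. 0.10 to 0.15 kg. Origin: centre of underside, x through both holes, z up; fits either way round
- long_seal (a joint): how far the seal frame of this base is pushed down, m: 0 standing 4 mm proud, 0.004 flush with the top face (cover fully home). Spring: 4 N to start, 10 N at 4 mm, so a cover's own weight does not close it
- short_seal (a joint): how far the seal frame of this base is pushed down, m: 0 standing 4 mm proud, 0.004 flush with the top face (cover fully home). Spring: 4 N to start, 10 N at 4 mm, so a cover's own weight does not close it
- round_cover: bystander: round aluminium cover (76 mm across, 12 mm thick, no holes) with the same rib on top as the other covers; belongs to neither base. Origin: centre of underside
- objective: bystander: brass microscope objective standing on the bench, 30 mm across, 44 mm tall. Origin: centre of underside
- bottle: bystander: amber bottle, 68 mm across, 150 mm tall. Origin: centre of underside
- jar: bystander: small glass jar, 56 mm across, 75 mm tall. Origin: centre of underside
- dish: bystander: clear shallow dish, 88 mm across, 14 mm tall. Origin: centre of underside
- slidebox: bystander: flat grey slide box 85 x 100 x 26 mm. Origin: centre of underside
Things that resemble listed ones, but are neither listed nor needed, are in the scene too. What is shaped like the short_cover but brown is not meant.

How it is judged:
On the way:
1. the matching cover is threaded on both dowels of the base on the stage (((horizontal distance between long_base and stage below 0.03 m and horizontal distance between long_cover and long_base below 0.004 m and angle between the x axis of long_cover and the x axis of long_base, either way round below 0.06 rad and z of long_cover in the frame of long_base below 0.028 m) or (horizontal distance between short_base and stage below 0.03 m and horizontal distance between short_cover and short_base below 0.004 m and angle between the x axis of short_cover and the x axis of short_base, either way round below 0.06 rad and z of short_cover in the frame of short_base below 0.028 m))), for 0.1 s.
At the end, for the whole second after the job is handed in: the base on the stage carries its own cover: centred within 4 mm, aligned within 0.06 rad, within 1.5 mm of flush, level within 0.05 rad, seal down over 3 of 4 mm, pressed with over 5 N, fingers on the cover with over 2 N; the other base's cover moved less than 40 mm (((horizontal distance between long_base and stage below 0.03 m and horizontal distance between long_cover and long_base below 0.004 m and angle between the x axis of long_cover and the x axis of long_base, either way round below 0.06 rad and z of long_cover in the frame of long_base below 0.0195 m and angle between long_cover's own z axis and vertical below 0.05 rad and value of joint long_seal above 0.003 m and contact force between long_cover and long_base above 5 N and contact force between the fingers and long_cover above 2 N and distance of short_cover from where it was at the start of the episode below 0.04 m) or (horizontal distance between short_base and stage below 0.03 m and horizontal distance between short_cover and short_base below 0.004 m and angle between the x axis of short_cover and the x axis of short_base, either way round below 0.06 rad and z of short_cover in the frame of short_base below 0.0195 m and angle between short_cover's own z axis and vertical below 0.05 rad and value of joint short_seal above 0.003 m and contact force between short_cover and short_base above 5 N and contact force between the fingers and short_cover above 2 N and distance of long_cover from where it was at the start of the episode below 0.04 m))); the arm keeps its last pose, push and grip.
It fails at once if a bystander (round cover, objective, bottle, jar, dish or slide box) is moved more than 40 mm (distance of any of round_cover, objective, bottle, jar, dish, slidebox from where it was at the start of the episode above 0.04 m).
It fails at once if the objective, bottle or jar is knocked over (angle between any of objective, bottle, jar's own z axis and vertical above 0.6 rad).
It also fails if it takes over 45 s, if anything falls off the work surface, if the arm or the gripper's body presses on something with over 40 N, if the wrist force passes 120 N, or if a joint passes its speed limit or range.

## Robot

A 6-joint arm with a two-finger parallel gripper is mounted at the origin on the work surface. World frame = base frame: x ahead of the robot, y to its left, z up, the work surface at z = 0. Lengths are in m, angles in rad, forces in N, time in s.
With the tool pointing down it reaches from about 0.275 to 0.975 m from the base axis. Payload 8.4 kg.
Tool frame: the origin (TCP) lies between the finger pads; the fingertips stand 17 mm ahead of it and the grasp point (between the pads) lies 2 mm behind it; z points along the fingers, y is the line along which they close (so a half turn about z gives the same grasp; the last joint's range is limited). The gripper opens to 92 mm and grips with 3 to 60 N. Pads are 20 mm wide; open, the fingers measure 128 mm over their backs; the gripper's body (75 mm by 189 mm) begins 69 mm behind the grasp point.
Start: joints at [1.245, 0.353, 1.633, -0, 1.155, -0.002], TCP at [0.199, 0.593, 0.232] pointing down, gripper open.
Joint ranges: [-2.63, 2.63], [-0.92, 2.1], [0.06, 2.66], [-1.3, 4.44], [0, 2.69], [-3.02, 3.02]. Speed limits (rad/s): [2.22, 2.22, 2.79, 3.14, 3.14, 3.14].

## Interface

Orientations are given as [roll, pitch, yaw] about the fixed x, y, z axes, in that order (R = Rz(yaw) Ry(pitch) Rx(roll)).
In Python, from cell import * gives the robot as it stands.
- The arm moves only by the tool servo_tool, never from a script. Its argument "series" is text: rows parted by semicolons, each of 5 numbers parted by spaces: the shift along the tool's x, y, z in units of 40 mm (1.0 is 40 mm), then the turn about the tool's z in units of 5 degrees (1.0 is 5 degrees), then the finger opening in mm, from 0 to 91.9. In form: tx ty tz twist hand; .... A call has 1 to 8 rows; each row is the pose to reach, as a shift and turn from the pose commanded when the call began, along the tool's axes at that moment; what a row does not reach only later rows make up. A row lasts 1/10 s, in which the tool goes at most 50 mm and 8.59 degrees, less where a joint would pass 70% of its speed; a pose out of reach is approached as far as the arm can. A call with a gripper value outside its range is refused whole. The fingers move at their own pace and stop on an object; "grip_force" is the grip in N (left out, the last holds). Time passes only in rows, so rows that repeat a pose let the fingers close. It gives the time, the measured TCP pose, the force, the opening and the grip force at its end, in the units of the state.
- sense(): the state, without advancing time (a new reading comes with each control period).
- get_image(name): name is "scene" or "top" or "wrist"; returns a dict with "color" (400x640x3 uint8, red, green, blue), "range_z" (400x640 float32, m along the optical axis (not along the pixel's ray), 0 where there is no reading), "fx", "fy", "cx", "cy" (pixels), "rvec" (rotation vector, rad) and "tvec" (3), from world to camera coordinates, as OpenCV has them; the wrist camera has in their place "T_tool_cam" (4x4, takes a point from camera to tool coordinates, whose origin is the TCP and whose axes are the flange's). Camera axes: x right, y down, z forward; pixel columns grow to the right and rows downward; lengths in m; the calibration is good to about 2 mm. A picture is of the moment at which its call begins: read the wrist's pose just before it.
- sign_off(): hands the job in; it is judged then, once.
The state is a dict: "time": time; "joint_pos": joint angles; "dq": joint speeds; "tau": joint torques, N m; "position": TCP position; "tcp_rot": TCP orientation; "ft_force": force on the tool from outside, world axes, zero at the start; "ft_torque": the same for the moment, N m; "width": finger opening in m; "grip_force": force on a finger pad.
Only numpy, scipy, OpenCV 4.12 (cv2) and the standard library are available. Lean on these libraries where they do the work, as an engineer would, in place of code of your own. Each camera call takes 0.05 s, during which the arm holds its last target. There are 200 camera calls.

## Working session

There is one attempt and no reset: what is moved stays moved. The work goes in short steps, Python scripts to look and compute and a tool call to move; the robot and the scene stay as the last step left them, time stands still between calls to the robot, and variables do not carry over. Pictures are saved under pics/ and viewed, at most 10 in all, crops included, and the job is handed in when it is done.

Besides the shell and the picture viewer there is one more tool, called after "Call:" as name(argument=value, ...) on one line, values as JSON. servo_tool: Moves the arm, as the interface text tells. Its arguments: {"type":"object","properties":{"series":{"type":"string"},"grip_force":{"type":"number"}},"required":["series"]}

```bash
ls; mkdir -p pics; cat > h.py <<'E'
from cell import *
import numpy as np, cv2
def cloud(im, T=None):
    z=im["range_z"]; v,u=np.mgrid[:z.shape[0],:z.shape[1]]
    P=np.stack([(u-im["cx"])*z/im["fx"],(v-im["cy"])*z/im["fy"],z],-1)
    if T is None:
        R=cv2.Rodrigues(np.array(im["rvec"],float))[0]; W=(P-np.array(im["tvec"]).ravel())@R
    else: W=P@T[:3,:3].T+T[:3,3]
    W[z==0]=np.nan; return W
E
python3 - <<'E'
from h import *
for n in("top","scene"):
    im=get_image(n); np.savez(n+".npz",**im); cv2.imwrite(f"pics/{n}0.png",im["color"][...,::-1])
s=sense(); print(s)
E
```

```text
pics
{'time': 0.1, 'joint_pos': array([ 1.24460308e+00,  3.53542430e-01,  1.63403425e+00, -1.86480497e-05,
        1.15518130e+00, -2.42521128e-03]), 'dq': array([-7.72194855e-05, -1.93268535e-03, -2.41554551e-03, -1.03193797e-03,
       -4.41027407e-04, -3.39179602e-04]), 'tau': array([-6.97665200e-04, -5.94903517e+01, -3.34929693e+01,  6.99406187e-02,
        1.83702138e-02,  8.13121677e-07]), 'position': array([0.19872945, 0.59213833, 0.23097244]), 'tcp_rot': array([-3.14042729e+00,  1.42255138e-05,  2.81783217e+00]), 'ft_force': array([-0.38664766,  0.00620122, -0.08974042]), 'ft_torque': array([ 0.045436  , -0.03216297,  0.03929389]), 'grip_force': 0.0, 'width': 0.09202216540881226}
```

View pics/top0.png

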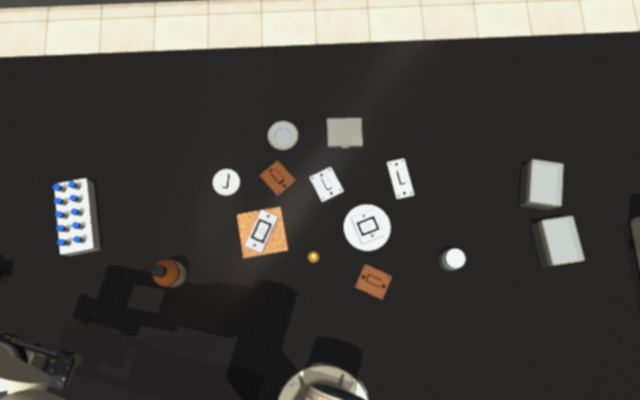

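View pics/scene0.png

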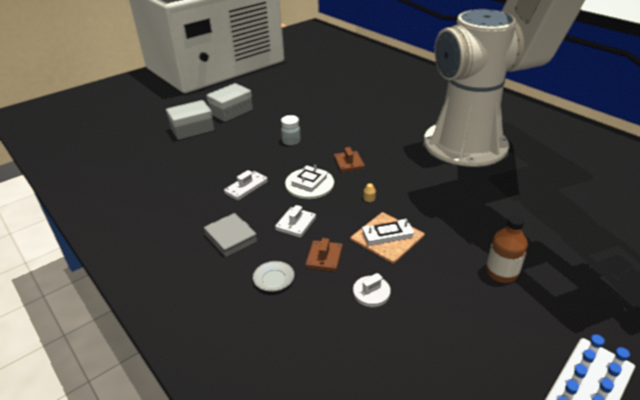

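The stage plate is at top (367,228) and carries a short, wide base; the mat at (262,232) carries the long one. Possible matches for the short cover:
- White short plate (326,184): this fits the description.
- Brown look-alikes (277,178) and (373,281): excluded by colour.
- Round cover (226,182) and long cover (400,179): wrong shape.

I'll check the choice in a crop and measure it.

```bash
cat > m.py <<'E'
from h import *
im=dict(np.load("top.npz")); W=cloud(im); c=im["color"]
cv2.imwrite("pics/crop.png",cv2.resize(c[140:260,280:430],None,fx=5,fy=5,interpolation=cv2.INTER_CUBIC)[...,::-1])
def obj(u0,u1,v0,v1,zl,zh):
    w=W[v0:v1,u0:u1].reshape(-1,3); m=(w[:,2]>zl)&(w[:,2]<zh); p=w[m]
    r=cv2.minAreaRect(p[:,:2].astype(np.float32)); return m.sum(),p[:,2].mean().round(4),r
print("table z",np.nanmedian(W[300:340,420:500,2]))
print("cover plate",obj(305,348,162,206,.006,.06))
print("cover rib",obj(305,348,162,206,.03,.06))
print("stage",obj(338,396,200,256,.005,.06))
print("base",obj(338,396,200,256,.022,.06))
print("long",obj(383,417,153,203,.006,.06))
for n,(u,v) in dict(obj=(313,257),brown=(373,281),brown2=(277,178),round=(226,182),jar=(453,258),dish=(283,135),box=(345,132)).items(): print(n,W[v,u].round(3))
E
python3 m.py
```

```text
table z 0.00021655927974741538
cover plate (np.int64(673), np.float64(0.0164), ((0.6199260950088501, -0.041699279099702835), (0.11858272552490234, 0.12763194739818573), 87.52307891845703))
cover rib (np.int64(91), np.float64(0.0417), ((0.6185895800590515, -0.03846801817417145), (0.04194985330104828, 0.016270596534013748), 24.425636291503906))
stage (np.int64(1717), np.float64(0.0183), ((0.4884287118911743, -0.14826485514640808), (0.16221198439598083, 0.15479408204555511), 86.84085845947266))
base (np.int64(695), np.float64(0.0298), ((0.48896902799606323, -0.14674171805381775), (0.08065079152584076, 0.06973114609718323), 19.355920791625977))
long (np.int64(675), np.float64(0.0167), ((0.6336742043495178, -0.25204700231552124), (0.09520916640758514, 0.13465943932533264), 82.49546813964844))
obj [0.407 0.007 0.042]
brown [ 0.335 -0.15   0.044]
brown2 [0.633 0.098 0.041]
round [0.628 0.242 0.039]
jar [ 0.384 -0.36   0.078]
dish [0.773 0.079 0.005]
box [ 0.767 -0.103  0.022]
```

View pics/crop.png

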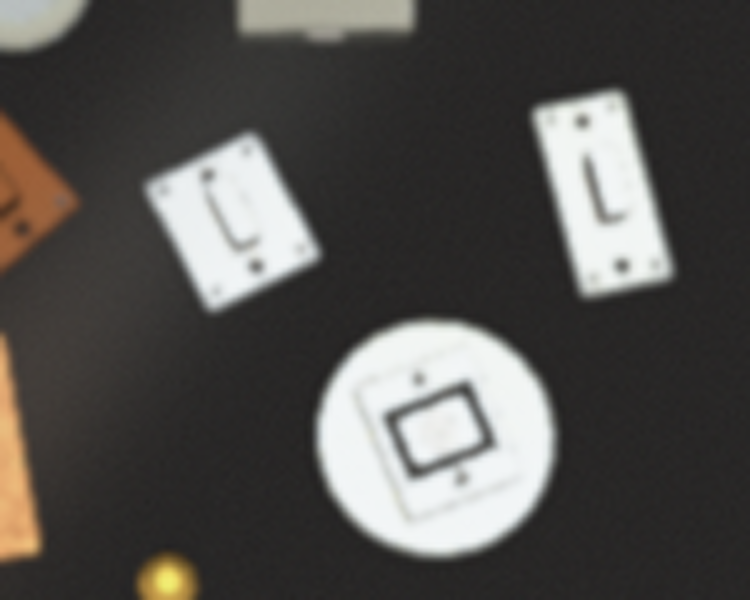

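The crop shows the white short plate at crop (232,222) with holes at (208,174) and (257,266). The base dowels at (419,379) and (461,479) have the same spacing, so this cover is the match. I'm moving above it now.

Call:
servo_tool(series="-7.5 -5.8 0 13.7 90; -7.5 -5.8 0 13.7 90; -7.5 -5.8 0 13.7 90; -7.5 -5.8 0 13.7 90; -7.5 -5.8 0 13.7 90; -7.5 -5.8 0 13.7 90; -7.5 -5.8 0 13.7 90; -7.5 -5.8 0 13.7 90", grip_force=40)

```text
time: 0.9
position: [0.4105, 0.2743, 0.2315]
tcp_rot: [-3.142, 0.001, 1.615]
ft_force: [-1.0, -0.3, 0.0]
width: 0.0902
grip_force: 0.0
```

```bash
cat >> h.py <<'E'
def go(x,y,z,yawdeg,s=None):
    s=s or sense(); a=s["tcp_rot"][2]; d=np.array([x,y,z])-s["position"]
    t=(np.degrees(a)-yawdeg+180)%360-180
    print("pos",s["position"].round(4),"yaw",np.degrees(a).round(2),"tilt",s["tcp_rot"][:2].round(4))
    print("units",np.round([(d[0]*np.cos(a)+d[1]*np.sin(a))/.04,(d[0]*np.sin(a)-d[1]*np.cos(a))/.04,-d[2]/.04,t/5],3))
E
python3 -c "
from h import *
go(.60,-.05,.23,24.4)"
```

```text
pos [0.4105 0.2743 0.2315] yaw 92.51 tilt [-3.1416e+00  7.0000e-04]
units [-8.307  4.377  0.037 13.622]
```

Call:
servo_tool(series="-8.3 4.4 0 13.6 90; -8.3 4.4 0 13.6 90; -8.3 4.4 0 13.6 90; -8.3 4.4 0 13.6 90; -8.3 4.4 0 13.6 90; -8.3 4.4 0 13.6 90; -8.3 4.4 0 13.6 90; -8.3 4.4 0 13.6 90")

```text
time: 1.7
position: [0.6036, -0.0488, 0.2312]
tcp_rot: [3.141, 0.0, 0.427]
ft_force: [0.5, 0.7, -0.4]
width: 0.0896
grip_force: 0.0
```

Call:
servo_tool(series="0 0 0 0 90; 0 0 0 0 90; 0 0 0 0 90")

```text
time: 2.0
position: [0.6015, -0.0444, 0.2313]
tcp_rot: [-3.141, 0.001, 0.438]
ft_force: [-0.1, 1.0, 0.4]
width: 0.0897
grip_force: 0.0
```

```bash
cat >> h.py <<'E'
from scipy.spatial.transform import Rotation as Ro
def wristW(name=None):
    s=sense(); im=get_image("wrist"); T=np.eye(4); T[:3,:3]=Ro.from_euler("xyz",s["tcp_rot"]).as_matrix(); T[:3,3]=s["position"]
    if name: cv2.imwrite(f"pics/{name}.png",im["color"][...,::-1])
    return s,im,cloud(im,T@np.array(im["T_tool_cam"]))
def rect(W,cx,cy,r,zl,zh):
    w=W.reshape(-1,3); m=(w[:,2]>zl)&(w[:,2]<zh)&(np.hypot(w[:,0]-cx,w[:,1]-cy)<r); p=w[m]
    return m.sum(),p[:,2].mean().round(4),np.round(cv2.minAreaRect(p[:,:2].astype(np.float32))[0],4),np.round(cv2.minAreaRect(p[:,:2].astype(np.float32))[1:][0],4),round(cv2.minAreaRect(p[:,:2].astype(np.float32))[2],2)
E
python3 - <<'E'
from h import *
s,im,W=wristW("w1"); np.savez("w1.npz",W=W,c=im["color"])
print(np.array(im["T_tool_cam"]).round(3))
print("plate",rect(W,.6186,-.0385,.06,.008,.016)); print("rib",rect(W,.6186,-.0385,.04,.036,.048))
go(.6186,-.0385,.09,24.4)
E
```

```text
[[-0.    -0.962 -0.274  0.078]
 [ 1.    -0.    -0.     0.001]
 [ 0.    -0.274  0.962 -0.153]
 [ 0.     0.     0.     1.   ]]
plate (np.int64(2973), np.float64(0.012), array([ 0.6184, -0.0401]), array([0.0795, 0.0681]), 24.77)
rib (np.int64(508), np.float64(0.0418), array([ 0.6186, -0.0401]), array([0.0402, 0.0159]), 24.81)
pos [ 0.6016 -0.0442  0.2315] yaw 25.1 tilt [-3.1411e+00  4.0000e-04]
units [0.446 0.051 3.537 0.14 ]
```

View pics/w1.png

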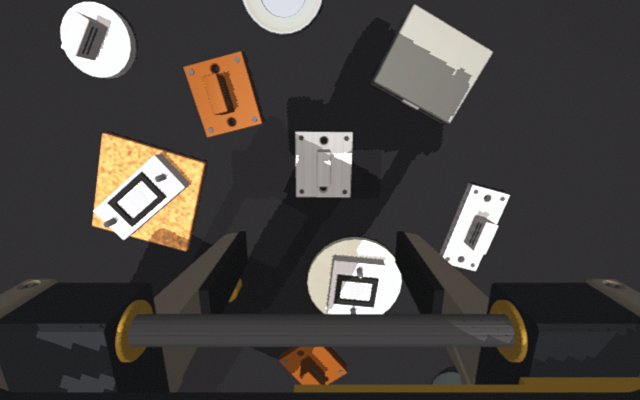

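The wrist picture shows the short cover at (324,165), clear of its neighbours. The base at (355,288) is partly hidden by the gripper bar. I'll measure the base from the same relative viewpoint so the calibration bias cancels.

```bash
python3 -c "
from h import *
go(.472,-.152,.23,20)"
```

```text
pos [ 0.6016 -0.0442  0.2315] yaw 25.1 tilt [-3.1411e+00  4.0000e-04]
units [-4.077  1.066  0.037  1.02 ]
```

Call:
servo_tool(series="-4.1 1.1 0 1 90; -4.1 1.1 0 1 90; -4.1 1.1 0 1 90; -4.1 1.1 0 1 90; -4.1 1.1 0 1 90; -4.1 1.1 0 1 90; -4.1 1.1 0 1 90; -4.1 1.1 0 1 90")

```text
time: 2.85
position: [0.473, -0.1535, 0.2315]
tcp_rot: [-3.142, -0.0, 0.35]
ft_force: [-0.2, 0.5, 0.6]
width: 0.0897
grip_force: 0.0
```

```bash
python3 - <<'E'
from h import *
s,im,W=wristW("w2"); np.savez("w2.npz",W=W,c=im["color"])
b=(.489,-.147)
print("top",rect(W,*b,.06,.024,.0345)); print("seal",rect(W,*b,.035,.0305,.0345));
w=W.reshape(-1,3); p=w[(w[:,2]>.038)&(np.hypot(w[:,0]-b[0],w[:,1]-b[1])<.05)]; q=p[p[:,0]>b[0]]; r=p[p[:,0]<b[0]]
for g in(q,r): print(len(g), ((g[:,:2].min(0)+g[:,:2].max(0))/2).round(4),g.mean(0).round(4),np.ptp(g,0))
d=(q-0).mean(0)-r.mean(0); print("dist",np.hypot(*d[:2]),np.degrees(np.arctan2(d[1],d[0])),(q.mean(0)+r.mean(0))/2)
go(.6184,-.0401,.08,24.8)
E
```

```text
top (np.int64(3769), np.float64(0.0289), array([ 0.4886, -0.1486]), array([0.0802, 0.0675]), 18.69)
seal (np.int64(834), np.float64(0.032), array([ 0.4909, -0.148 ]), array([0.0634, 0.053 ]), 18.78)
15292 [ 0.5048 -0.1568] [ 0.5004 -0.1626  0.3172] [0.0315769  0.08036501 0.29979516]
12084 [ 0.4697 -0.147 ] [ 0.4756 -0.1087  0.3057] [0.03856102 0.09996293 0.30041663]
dist 0.059366443625979474 -65.31021511433084 [ 0.48801234 -0.13563953  0.31147415]
pos [ 0.4729 -0.1536  0.2315] yaw 20.04 tilt [-3.1414 -0.    ]
units [ 4.391 -1.42   3.787 -0.952]
```

View pics/w2.png

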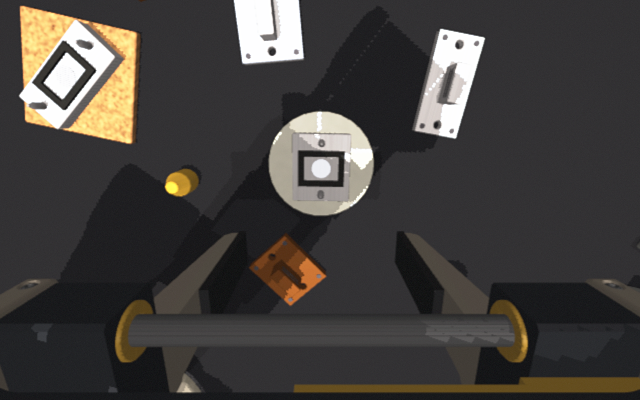

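The base is fully visible at (321,168), with dowels at (321,143) and (320,195). Next I'll refine its centre and yaw.

```bash
python3 - <<'E'
from h import *
W=np.load("w2.npz")["W"]; b=np.array((.4886,-.1486))
w=W.reshape(-1,3); a=np.radians(18.7); R=np.array([[np.cos(a),-np.sin(a)],[np.sin(a),np.cos(a)]])
l=(w[:,:2]-b)@R
m=(w[:,2]>.026)&(w[:,2]<.0345)&(abs(l)<.05).all(1)
for i in(0,1): print(i,np.percentile(l[m,i],[.3,99.7]).round(4))
for sg in(1,-1):
    k=(w[:,2]>.037)&(w[:,2]<.055)&(np.hypot(l[:,0]-sg*.03,l[:,1])<.012); print(k.sum(),l[k].mean(0).round(4),w[k,2].max())
W=np.load("w1.npz")["W"]; w=W.reshape(-1,3); a=np.radians(24.8); R=np.array([[np.cos(a),-np.sin(a)],[np.sin(a),np.cos(a)]]); l=(w[:,:2]-(.6184,-.0401))@R
m=(w[:,2]>.008)&(w[:,2]<.016)&(abs(l)<.05).all(1)
for i in(0,1): print("cov",i,np.percentile(l[m,i],[.3,99.7]).round(4))
E
```

```text
0 [-0.0394  0.0399]
1 [-0.0332  0.0337]
41 [0.0305 0.0005] 0.047402827750001764
40 [-0.0289  0.0003] 0.048072293608872
cov 0 [-0.0396  0.0397]
cov 1 [-0.0338  0.0339]
```

Call:
servo_tool(series="4.39 -1.42 0 -0.95 90; 4.39 -1.42 0 -0.95 90; 4.39 -1.42 0 -0.95 90; 4.39 -1.42 2.5 -0.95 90; 4.39 -1.42 3.75 -0.95 90; 4.39 -1.42 3.75 -0.95 90; 4.39 -1.42 3.75 -0.95 90; 4.39 -1.42 3.75 -0.95 90")

```text
time: 3.7
position: [0.6173, -0.0406, 0.0808]
tcp_rot: [-3.14, 0.003, 0.432]
ft_force: [0.6, -0.3, -0.0]
width: 0.09
grip_force: 0.0
```

```bash
python3 -c "
from h import *
go(.6184,-.0401,.032,24.8)"
```

```text
pos [ 0.6173 -0.0406  0.0808] yaw 24.75 tilt [-3.1402e+00  2.6000e-03]
units [ 0.031 -0.     1.221 -0.01 ]
```

Call:
servo_tool(series="0 0 0.6 0 50; 0 0 1.2 0 50; 0 0 1.2 0 50; 0 0 1.2 0 10; 0 0 1.2 0 10; 0 0 1.2 0 10; 0 0 1.2 0 10; 0 0 1.2 0 10", grip_force=40)

```text
time: 4.5
position: [0.6181, -0.0412, 0.0342]
tcp_rot: [3.141, -0.001, 0.431]
ft_force: [0.0, -0.7, -0.0]
width: 0.0279
grip_force: 0.0
```

Call:
servo_tool(series="0 0 0 0 10; 0 0 0 0 10; 0 0 0 0 10; 0 0 0 0 10")

```text
time: 4.9
position: [0.6178, -0.0411, 0.0337]
tcp_rot: [-3.142, 0.0, 0.431]
ft_force: [-0.9, 0.4, 3.2]
width: 0.0155
grip_force: 40.0
```

Call:
servo_tool(series="0 0 -0.7 0 10; 0 0 -1.4 0 10; 0 0 -2.2 0 10; 0 0 -2.2 0 10; 0 0 -2.2 0 10; 0 0 -2.2 0 10")

```text
time: 5.5
position: [0.6168, -0.0411, 0.1202]
tcp_rot: [-3.141, 0.002, 0.431]
ft_force: [0.2, -0.2, -2.2]
width: 0.0159
grip_force: 40.0
```

```bash
python3 - <<'E'
from h import *
s,im,W=wristW("w3")
T=Ro.from_euler("xyz",s["tcp_rot"]).as_matrix(); L=(W-s["position"])@T   # tool frame
p=L.reshape(-1,3); m=(abs(p[:,0])<.06)&(abs(p[:,1])<.045)&(p[:,2]>.012)&(p[:,2]<.045); q=p[m]
print(m.sum(),np.percentile(q,[1,50,99],axis=0).round(4)); print(np.round(s["ft_force"],2),s["width"])
g=q[(abs(q[:,1])>.0)]; A=np.c_[g[:,:2],np.ones(len(g))]; print("plane",np.linalg.lstsq(A,g[:,2],rcond=None)[0].round(4))
cl=q[:,:2].astype(np.float32); print(cv2.minAreaRect(cl))
a=np.radians(18.7); print("tcp target",.489-.00096*np.cos(a),-.1482-.00096*np.sin(a))
go(.489-.00096*np.cos(a),-.1482-.00096*np.sin(a),.12,18.7)
E
```

```text
6864 [[-0.0139 -0.0326  0.0139]
 [ 0.0244  0.0007  0.0217]
 [ 0.041   0.0345  0.0324]]
[ 0.25 -0.24 -2.22] 0.015886960135924937
plane [0.0444 0.0001 0.0209]
((0.0008836239576339722, 0.0009292773902416229), (0.08070231229066849, 0.06821513175964355), 0.08997180312871933)
tcp target 0.4880906781333638 -0.14850778847096224
pos [ 0.6168 -0.0411  0.12  ] yaw 24.7 tilt [-3.1404e+00  2.2000e-03]
units [-4.045  1.096  0.     1.2  ]
```

View pics/w3.png

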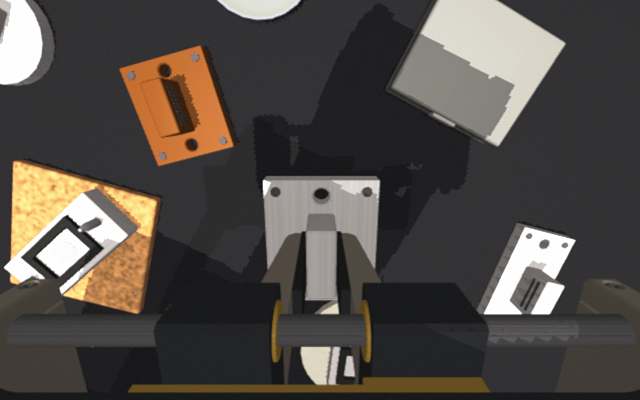

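The cover is held level and centred, with plate edges at (263–380, 180). I'm moving over the base, correcting for about 0.6 mm of lateral camera bias.

Call:
servo_tool(series="-1 0.3 0 0.3 10; -2 0.55 0 0.6 10; -3 0.8 0 0.9 10; -4.05 1.08 0 1.2 10; -4.05 1.08 0 1.2 10; -4.05 1.08 0 1.2 10; -4.05 1.08 0 1.2 10; -4.05 1.08 0 1.2 10")

```text
time: 6.35
position: [0.4895, -0.1475, 0.1213]
tcp_rot: [-3.142, -0.0, 0.327]
ft_force: [-0.1, -0.3, -1.3]
width: 0.0158
grip_force: 40.0
```

Call:
servo_tool(series="0 0 0.3 0 10; 0 0 0.5 0 10; 0 0 0.5 0 10; 0 0 0.5 0 10")

```text
time: 6.75
position: [0.4884, -0.1478, 0.101]
tcp_rot: [-3.141, 0.001, 0.327]
ft_force: [0.2, 0.5, -0.9]
width: 0.0157
grip_force: 40.0
```

```bash
python3 -c "
from h import *
for i in range(3): get_image('wrist'); go(.4879,-.1479,.084,18.7)
print(sense()['ft_force'],sense()['ft_torque'])"
```

```text
pos [ 0.4887 -0.148   0.1013] yaw 18.71 tilt [-3.1413e+00  4.0000e-04]
units [-0.019 -0.008  0.433  0.002]
pos [ 0.4888 -0.1481  0.1016] yaw 18.71 tilt [-3.1416  0.    ]
units [-0.021 -0.011  0.44   0.001]
pos [ 0.4889 -0.1481  0.1017] yaw 18.7 tilt [ 3.1414e+00 -3.0000e-04]
units [-0.023 -0.013  0.444  0.   ]
[ 0.32105001  0.41038442 -1.15956143] [-0.0101276   0.15711972 -0.02671299]
```

Call:
servo_tool(series="-0.02 -0.01 0.2 0 10; -0.02 -0.01 0.4 0 10; -0.02 -0.01 0.5 0 10; -0.02 -0.01 0.6 0 10; -0.02 -0.01 0.7 0 10; -0.02 -0.01 0.7 0 10; -0.02 -0.01 0.7 0 10")

```text
time: 7.6
position: [0.4878, -0.148, 0.0735]
tcp_rot: [-3.142, 0.0, 0.326]
ft_force: [0.2, 0.6, -1.5]
width: 0.0156
grip_force: 40.0
```

```bash
python3 -c "
from h import *
go(.4879,-.1479,.0617,18.7)
print(sense()['ft_force'],sense()['ft_torque'])"
```

```text
pos [ 0.4878 -0.148   0.0735] yaw 18.7 tilt [-3.1415e+00  1.0000e-04]
units [ 0.003 -0.001  0.296 -0.001]
[ 0.17988149  0.61396248 -1.45768235] [0.00528801 0.15769326 0.03262525]
```

No lateral load with the cover already past the cones, so it's threading cleanly. I'll keep going in small steps.

Call:
servo_tool(series="0 0 0.06 0 10; 0 0 0.12 0 10; 0 0 0.17 0 10; 0 0 0.17 0 10; 0 0 0.17 0 10", grip_force=55)

```text
time: 8.1
position: [0.4878, -0.148, 0.0667]
tcp_rot: [-3.142, 0.0, 0.326]
ft_force: [-0.8, 1.0, -0.8]
width: 0.0153
grip_force: 55.0
```

Call:
servo_tool(series="0 0 0.03 0 10; 0 0 0.06 0 10; 0 0 0.09 0 10; 0 0 0.09 0 10; 0 0 0.09 0 10")

```text
time: 8.6
position: [0.488, -0.148, 0.0635]
tcp_rot: [3.141, -0.0, 0.326]
ft_force: [-1.2, 0.9, 5.4]
width: 0.0156
grip_force: 55.0
```

The seal is compressing and the wrist reads about 5 N. I'll continue to the stop.

Call:
servo_tool(series="0 0 0.03 0 10; 0 0 0.06 0 10; 0 0 0.06 0 10; 0 0 0.06 0 10")

```text
time: 9.0
position: [0.4881, -0.148, 0.0616]
tcp_rot: [3.141, -0.0, 0.326]
ft_force: [-3.9, 1.0, 13.2]
width: 0.0155
grip_force: 55.0
```

Call:
servo_tool(series="0 0 0.02 0 10; 0 0 0.04 0 10; 0 0 0.04 0 10; 0 0 0.04 0 10")

```text
time: 9.4
position: [0.4881, -0.148, 0.0615]
tcp_rot: [3.141, -0.001, 0.326]
ft_force: [-10.4, 3.7, 36.2]
width: 0.0157
grip_force: 55.0
```

Call:
servo_tool(series="0 0 0 0 10; 0 0 0 0 10; 0 0 0 0 10; 0 0 0 0 10; 0 0 0 0 10")

```text
time: 9.9
position: [0.4881, -0.148, 0.0616]
tcp_rot: [3.141, -0.001, 0.326]
ft_force: [-9.9, 2.9, 36.5]
width: 0.0158
grip_force: 55.0
```

```bash
python3 - <<'E'
from h import *
s,im,W=wristW("w4")
T=Ro.from_euler("xyz",s["tcp_rot"]).as_matrix()
w=W.reshape(-1,3); p=(w-s["position"])@T
m=(abs(p[:,0])<.043)&(abs(p[:,1])<.04)&(w[:,2]>.036)&(w[:,2]<.046)&(p[:,0]>.02)
q=w[m]; print(m.sum(),np.median(q[:,2])); A=np.c_[p[m][:,:2],np.ones(m.sum())]; print("plane",np.linalg.lstsq(A,q[:,2],rcond=None)[0].round(4))
print(s["position"],s["tcp_rot"],s["ft_force"],s["ft_torque"],s["time"])
E
```

```text
4035 0.040017093866475895
plane [-0.0278 -0.0004  0.0409]
[ 0.48805664 -0.14800748  0.06155567] [ 3.14123651e+00 -5.22288982e-04  3.26365463e-01] [-9.86570099  2.86622071 36.48405132] [ 0.61525458  1.95085994 -0.04259944] 9.9
```

View pics/w4.png

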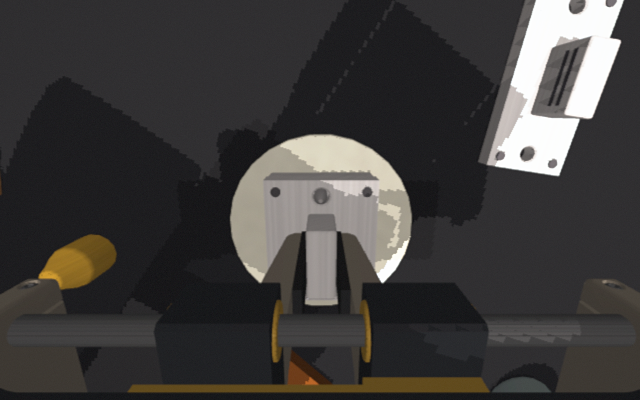

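The dowel shows in the hole at (321,196) and the plate top is at 40.0 mm, which is flush. I'll check the tilt more carefully, using only plate points, before handing in.

```bash
python3 - <<'E'
from h import *
s,im,W=wristW()
T=Ro.from_euler("xyz",s["tcp_rot"]).as_matrix()
w=W.reshape(-1,3); p=(w-s["position"])@T
m=(p[:,0]<.038)&(p[:,0]>.01)&(abs(p[:,1])<.031)&(abs(p[:,1])>.018)&(w[:,2]>.037)&(w[:,2]<.043)
for _ in range(3):
    A=np.c_[p[:,:2],np.ones(len(p))]; c=np.linalg.lstsq(A[m],w[m,2],rcond=None)[0]; m&=abs(A@c-w[:,2])<.0008
print("cover",m.sum(),c.round(4),np.ptp(p[m],0))
m=(abs(w[:,2]-.01)<.003)&(np.hypot(w[:,0]-.489,w[:,1]+.148)<.06)
c=np.linalg.lstsq(A[m],w[m,2],rcond=None)[0]; print("stage ref",m.sum(),c.round(4))
E
```

```text
cover 1508 [ 0.0076 -0.0004  0.0399] [0.02797367 0.06197211 0.00174975]
stage ref 7547 [ 0.0009 -0.0006  0.01  ]
```

Tilt is under 0.01 rad, and the cover is flush and pressed at about 36 N. Handing in.

```bash
python3 -c "
from cell import *
print(sign_off())"
```

```text
the job is handed in; nothing more can be done
None
```

I set the white short cover over both dowels of the short base on the stage and handed in with the gripper still pressing it shut at about 36 N. Just before hand-in it measured flush (plate top at 40.0 mm) and level to within 0.01 rad; sign-off returned no verdict.

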